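# Tuck the trunking cover under the socket flap and hold it down

## Robot

A 6-joint arm with a two-finger parallel gripper is mounted at the origin on the work surface. World frame = base frame: x ahead of the robot, y to its left, z up, the work surface at z = 0. Lengths are in mm, angles in rad, forces in N, time in s.
With the tool pointing down it reaches from about 300 to 775 mm from the base axis. Payload 14.6 kg.
Tool frame: the origin (TCP) lies on the centre line of the jaws, within the pads' length; the fingertips stand 8 mm ahead of it and the grasp point (between the pads) lies 11 mm behind it; z points along the fingers, y is the direction in which the jaws open and shut (so a half turn about z gives the same grasp; the last joint's range is limited). The gripper opens to 94 mm and grips with 3 to 60 N. Pads are 16 mm wide; open, the fingers measure 119 mm over their backs; the gripper's body (75 mm by 177 mm) begins 78 mm behind the grasp point.
Start: joints at [1.145, 0.3, 1.521, -0, 1.321, -0.067], TCP at [193.13, 514.966, 213.446] pointing down, gripper open.
Joint ranges: [-3.03, 3.03], [-0.79, 2.21], [0.23, 2.52], [-1.04, 4.18], [0, 3.07], [-2.55, 2.55]. Speed limits (rad/s): [2.22, 2.22, 2.57, 3.14, 3.14, 3.14].

## Interface

Orientations are given as [roll, pitch, yaw] about the fixed x, y, z axes, in that order (R = Rz(yaw) Ry(pitch) Rx(roll)).
In Python, from cell import read_state, cams, manip gives the robot as it stands.
- The arm moves only by the shell command python3 -m handwheel 'ROWS' [OPENING] [FORCE]. ROWS is JSON, a list of rows, each a list of 4 numbers: the shift along the tool's x, y, z in m, then the turn about the tool's z in degrees. In form: [[dx, dy, dz, turn], ...]. A call has 1 to 5 rows; each row is the pose to reach, as a shift and turn from the pose measured when the call began, along the tool's axes at that moment; what a row does not reach only later rows make up. A row lasts 1/8 s, in which the tool goes at most 62.5 mm and 10.7 degrees, less where a joint would pass 70% of its speed; a pose out of reach is approached as far as the arm can. A call with a gripper value outside its range is refused whole. OPENING is the closure, from 0 (fully open) to 1 (shut), set as the call begins (- or left out, the last holds). The fingers move at their own pace and stop on an object; FORCE is the grip in N (left out, the last holds). Time passes only in rows, so rows that repeat a pose let the fingers close. It gives the time, the measured TCP pose, the force and the opening at its end, in the units of the state.
- read_state(): the state, without advancing time (a new reading comes with each control period).
- cams.camera(name): name is "side" or "top"; returns the picture (480x640x3 uint8, red, green, blue); there is no depth.
- cams.get_calibration(name): a dict with "vertical_fov" (degrees; the focal length in pixels is half the picture's height over the tangent of half this angle, whatever the lens; pixels are square), "cx", "cy" (the principal point, pixels), "R" (3x3) and "t" (3): a world point X has camera coordinates R X + t. Camera axes: x right, y down, z forward; pixel columns grow to the right and rows downward; lengths in mm; the calibration is good to about 2 mm. A picture is of the moment at which its call begins. get_calibration takes no time and is no camera call.
- manip.sign_off(): hands the job in, once; it reports no verdict.
The state is a dict: "clock": time; "joints": joint angles; "qd": joint speeds; "effort": joint torques, N m; "eef_pos": TCP position; "eef_rot": TCP orientation; "wrist_force": force on the tool from outside, world axes, zero at the start; "moment": the same for the moment, N m; "finger_gap": finger opening in mm.
Only numpy, scipy, OpenCV 4.12 (cv2) and the standard library are available. Lean on these libraries where they do the work, as an engineer would, in place of code of your own. Each camera call takes 0.05 s, during which the arm holds its last target. There are 200 camera calls.

## Task

Refit the loose white cover on the open end of the counter's cable trunking: slide its copper-coloured tongue in under the overlapping edge of the hinged blue socket flap until the tongue is fully home, without lifting the flap. Then press the cover's screw end down flat on the trunking against its spring pin and finish while still holding it pressed there, so that a colleague can run the captive screw in. Leave the cartons, the vial and the driver where they are.

Things in the scene. Friction and masses are not known exactly. Their poses are not given: they have to be found in the camera images.
- duct: Fixed aluminium bench trunking along its own x axis; origin on the counter, mid-width, z up. Open U-duct 46 mm wide over its walls, x -55 to +140 mm, wall tops 45 mm above the counter; its +x end cap is no higher, so the cover may overhang there. From x = -55 to -300 mm a grey socket housing, 60 mm wide, 57 mm high, with a blue hinged flap that overhangs the open duct.
- lap_edge (a point): Fixed point under the shut flap's free edge: duct (-20, 0, 53) mm. The flap's flat underside is 53 mm above the counter, 8 mm above the duct walls; it laps the duct from here back to the sill (35 mm). Flap plate 3 mm thick, 60 mm wide; its last 13 mm turns up 24 degrees as a lead-in, highest point 62 mm.
- sill (a point): Duct (-55, 0, 45) mm, level with the wall tops: the 8 mm high upright end face of the housing under the flap, where the tongue's tip stops when the cover is fully home.
- pin_place (a point): Duct (100, 0, 45) mm, level with the wall tops, on the axis of the sprung brass earth pin, whose top stands 5 mm above this point when free. With the cover home it is 30 mm in from the cover's free end, under the top plate.
- flap (a joint): Hinge of the flap, at duct x = -225 mm: 0 rad = shut, grows as the flap is lifted; 0.01 rad lifts its free edge 2 mm. The flap weighs 0.1 kg and is held shut only by its weight.
- earth_pin (a joint): Travel of the spring pin: 0 = free (5 mm above the wall tops), 0.005 m = pushed level with the wall tops by a seated cover; stop at 0.006. Takes about 3 N to start, 7.5 N at 5 mm: it lifts the free end of an unheld cover about 5 mm.
- cover: Loose white metal cover, 0.18 kg, right way up on the counter on the robot's side. Cap 150 mm long (own x -75 to +75), 60 mm wide over two 3 mm side flanges, 20 mm high, 3 mm top plate, ends open below it; grip it across its width. Origin under the cap's middle at the flanges' lower edge, z up. Seated: flanges straddle the duct (4 mm play each side), axes as the duct's, origin at duct (55, 0, 28) mm.
- tongue_tip (a point): Middle of the tip of the cover's tongue, on its underside: cover (-110, 0, 17) mm. The tongue is the top plate carried on at -x, bare and copper-coloured: 35 mm long, 52 mm wide, 3 mm thick, without flanges. The tip is at the sill when fully home.
- cover_end (a point): Middle of the cover's free (screw) end, underside of the top plate: cover (75, 0, 17) mm. Level with the wall tops when pressed flat. Its captive screw, at cover x = +64 mm, is 14 mm across and stands 6 mm above the top plate, with a hex recess; the rest of the top is plain and flat.
- carton_blue: Bystander: white medicine carton with a blue band, 45 x 30 x 105 mm, upright, on the far side of the trunking or beyond its screw end; origin under its middle.
- carton_green: Bystander: white medicine carton with a green band, same size, likewise.
- vial: Bystander: amber vial with white cap, 38 mm across, 75 mm high, likewise; origin under its middle.
- driver: Bystander: red-handled driver 170 mm long, lying on the counter on the robot's side, beyond the screw end; origin under the middle of its length.
Mind the look-alikes: they are no part of the job. Of the things shaped like the cover, the white one is meant.

How it is judged (in metres and radians):
At the end, for the whole second after the job is handed in: The flap is shut (0.02 rad) over the tongue, whose tip is within 8 mm of the sill and of the duct's middle line; the cover's free end is within 2.5 mm of the wall tops, the pin down over 3 mm; the cover is still and the robot still presses on it with over 2 N (x of tongue_tip in the frame of duct below -0.047 m and z of tongue_tip in the frame of duct between 0.04 and 0.0495 m and y of tongue_tip in the frame of duct between -0.008 and 0.008 m and z of cover_end in the frame of duct between 0.042 and 0.0475 m and value of joint earth_pin above 0.003 m and value of joint flap below 0.02 rad and linear speed of cover below 0.02 m/s and contact force between any of the fingers, the arm and cover above 2 N); the arm keeps its last pose, push and grip.
It fails at once if the flap is lifted: its edge rises more than about 10 mm (0.05 rad) (value of joint flap above 0.05 rad).
It fails at once if the carton blue is moved by more than 25 mm (distance of carton_blue from where it was at the start of the episode above 0.025 m).
It fails at once if the carton green is moved by more than 25 mm (distance of carton_green from where it was at the start of the episode above 0.025 m).
It fails at once if the vial is moved by more than 25 mm (distance of vial from where it was at the start of the episode above 0.025 m).
It fails at once if the driver is moved by more than 25 mm (distance of driver from where it was at the start of the episode above 0.025 m).
It also fails if it takes over 54 s, if anything falls off the work surface, if the arm or the gripper's body presses on something with over 40 N, if the wrist force passes 120 N, or if a joint passes its speed limit or range.

## Working session

There is one attempt and no reset: what is moved stays moved. The work goes in short steps, Python scripts to look and compute and a shell command to move; the robot and the scene stay as the last step left them, time stands still between calls to the robot, and variables do not carry over. Pictures are saved under pics/ and viewed, about 8 in all and at most 12, crops included, and the job is handed in when it is done.

```bash
ls; mkdir -p pics
python3 - <<'E'
from cell import read_state, cams
import cv2,numpy as np
s=read_state();print({k:np.round(v,3).tolist() for k,v in s.items()})
for n in("side","top"):
    im=cams.camera(n);cv2.imwrite(f"pics/{n}0.png",im[...,::-1])
    c=cams.get_calibration(n);print(n,{k:np.round(v,4).tolist() for k,v in c.items()})
E
```

```text
pics
{'clock': 0.0, 'joints': [1.145, 0.3, 1.522, -0.0, 1.321, -0.067], 'qd': [-0.0, -0.0, -0.001, -0.0, -0.0, -0.001], 'effort': [-0.002, -53.181, -35.274, 0.071, 0.024, -0.0], 'eef_pos': [193.011, 514.739, 212.879], 'eef_rot': [-3.14, -0.0, 2.783], 'wrist_force': [0.787, -0.62, -0.422], 'moment': [0.008, -0.029, -0.042], 'finger_gap': 94.094}
side {'vertical_fov': 54.0683, 'cx': 325.1816, 'cy': 236.457, 'R': [[0.7733, -0.634, -0.0082], [-0.3584, -0.4264, -0.8305], [0.523, 0.6452, -0.5569]], 't': [-433.244, 242.839, 710.4757]}
top {'vertical_fov': 43.1077, 'cx': 323.5386, 'cy': 242.2159, 'R': [[-0.0153, -0.9996, -0.0244], [-0.9861, 0.0191, -0.1651], [0.1655, 0.0215, -0.986]], 't': [-26.298, 571.7756, 1229.0203]}
```

View pics/top0.png

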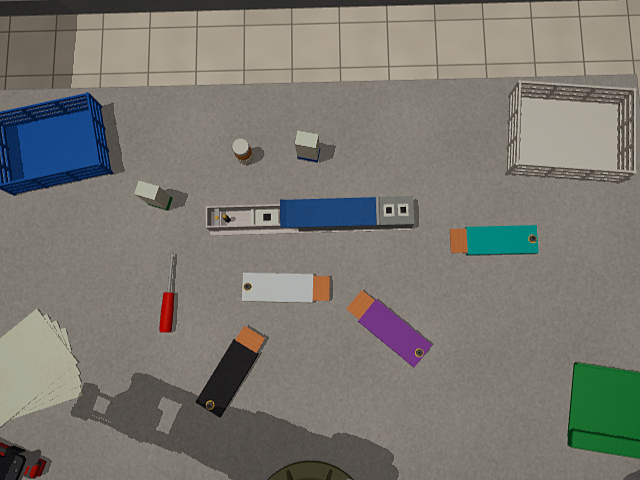

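View pics/side0.png

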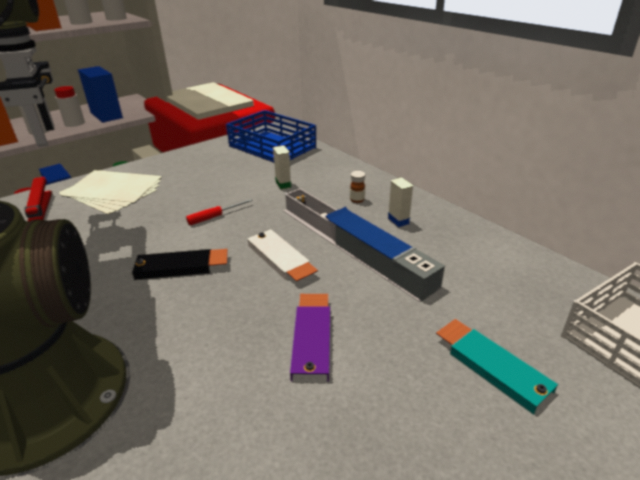

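Top view: the white cover is at (286,288) with its tongue to the right (321,288). The duct's open end is at (207–280, 217), the flap at 280–378, the housing to 415, and the driver at (168,290). The side view agrees. Next I'll measure.

```bash
cat > h.py <<'E'
import cv2,numpy as np
from cell import cams,read_state
def ray(n,uv):
    c=cams.get_calibration(n);f=240/np.tan(np.radians(c["vertical_fov"]/2))
    R=np.array(c["R"]);t=np.array(c["t"])
    uv=np.atleast_2d(uv).astype(float)
    d=np.c_[(uv[:,0]-c["cx"])/f,(uv[:,1]-c["cy"])/f,np.ones(len(uv))]@R
    return -R.T@t,d
def onz(n,uv,z):
    o,d=ray(n,uv);return (o+d*((z-o[2])/d[:,2])[:,None])[:,:2]
def proj(n,X):
    c=cams.get_calibration(n);f=240/np.tan(np.radians(c["vertical_fov"]/2))
    p=np.atleast_2d(X)@np.array(c["R"]).T+np.array(c["t"]);return p[:,:2]/p[:,2:]*f+[c["cx"],c["cy"]]
def rect(n,mask,z):
    # biggest blob, its outline cast onto plane z, min-area rectangle
    cs,_=cv2.findContours(mask.astype(np.uint8),cv2.RETR_EXTERNAL,cv2.CHAIN_APPROX_NONE)
    c=max(cs,key=cv2.contourArea)[:,0]
    return cv2.minAreaRect(onz(n,c,z).astype(np.float32)),c
def masks(im):
    h=cv2.cvtColor(im,cv2.COLOR_RGB2HSV);H,S,V=[h[...,i].astype(int) for i in range(3)]
    return dict(white=(S<30)&(V>165),cop=(H<15)&(S>130)&(V>120),blue=(H>100)&(H<120)&(S>150)&(V>90))
E
python3 - <<'E'
from h import *
roi={"top":dict(white=(235,265,320,310),cop=(310,270,335,305),blue=(275,190,385,235)),
"side":dict(white=(240,225,320,285),cop=(280,255,325,285),blue=(320,200,420,262))}
Z=dict(white=20,cop=20,blue=56)
for n in roi:
    im=cv2.imread(f"pics/{n}0.png")[...,::-1].copy();m=masks(im)
    for k,(a,b,c,d) in roi[n].items():
        r=np.zeros(im.shape[:2],bool);r[b:d,a:c]=1
        (ct,sz,an),con=rect(n,m[k]&r,Z[k]);print(n,k,np.round(ct,1),np.round(sz,1),round(an,2),len(con),con.min(0),con.max(0))
a=cv2.imread("pics/top0.png")[185:310,200:420];b=cv2.imread("pics/side0.png")[180:300,240:450]
cv2.imwrite("pics/z.png",np.vstack([cv2.resize(a,(528,300),interpolation=2),cv2.resize(b,(528,300),interpolation=2)]))
E
```

```text
top white [481.4  64.8] [149.2  59.6] 88.96 214 [242 273] [312 301]
top cop [477.6 -28.7] [34.  50.9] 89.02 77 [313 276] [329 300]
top blue [634.  -45.8] [ 59.4 200.8] 0.51 241 [280 197] [375 226]
side white [484.3  64.6] [141.5  60.2] 87.14 136 [263 230] [306 269]
side cop [476.6 -29.9] [33.9 52.4] 86.92 59 [287 263] [316 279]
side blue [632.9 -43.4] [201.6  58.6] 89.64 165 [327 208] [409 257]
```

View pics/z.png

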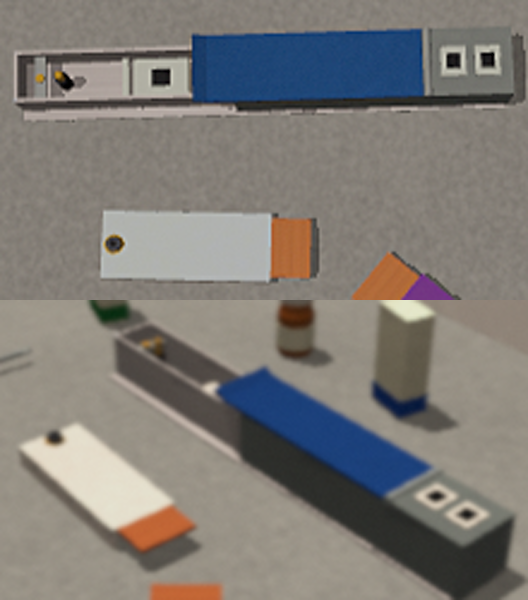

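The crop shows the tongue pointing the same way as the housing (cover +x ≈ duct +x ≈ world +y). The pin is at top-view ≈(226,217) and the end cap at u≈206. Line fits should give better angles and edges.

Run:
```python
from h import *
im=cv2.imread("pics/top0.png")[...,::-1].copy();m=masks(im);g=cv2.cvtColor(im,cv2.COLOR_RGB2GRAY).astype(float)
def edges(mask,z,a,b,r0,r1):
    out=[]
    for u in range(a,b):
        v=np.flatnonzero(mask[r0:r1,u])+r0
        if len(v): out.append((u,v[0]-.5,v[-1]+.5))
    o=np.array(out)
    P=[onz("top",o[:,[0,i]],z) for i in(1,2)]
    L=[np.polyfit(p[:,1],p[:,0],1) for p in P]
    return L  # x = k*y+c
for nm,mk,z,a,b,r0,r1 in(("flap","blue",56,292,372,190,236),("cover","white",20,250,306,266,308),("tongue","cop",20,315,328,270,305)):
    L=edges(m[mk],z,a,b,r0,r1)
    for l in L: print(nm,"yaw",round(90-np.degrees(np.arctan(l[0])),2),"x at y=-46,55,65:",np.round(np.polyval(l,[-46,55,65]),1))
print("blue cols",[(u,int(m["blue"][190:236,u].sum())) for u in(277,278,279,280,281,282,283,374,375,376,377,378)])
# duct end cap + flap edge: gray profiles along row 217 ; side walls along column 235,260
print("row 210",g[210,198:214].astype(int), "col 245",g[200:236,245].astype(int),"col 260",g[200:236,260].astype(int),"col 215",g[200:236,215].astype(int))
print("housing row 205",g[205,370:422].astype(int)); print("cols400",g[190:236,384].astype(int),g[190:236,412].astype(int))
# screw
h=cv2.cvtColor(im,cv2.COLOR_RGB2HSV)
for n,b in(("screw",(242,278,256,298)),("pin",(210,208,232,226))):
    r=im[b[1]:b[3],b[0]:b[2]];y,x=np.nonzero(g[b[1]:b[3],b[0]:b[2]]<110);print(n,x.mean()+b[0],y.mean()+b[1],len(x),onz("top",[[x.mean()+b[0],y.mean()+b[1]]],25 if n=="screw" else 48))
```

```text
flap yaw 90.41 x at y=-46,55,65: [663.6 662.9 662.8]
flap yaw 90.47 x at y=-46,55,65: [604.3 603.5 603.4]
cover yaw 87.86 x at y=-46,55,65: [506.5 510.2 510.6]
cover yaw 87.5 x at y=-46,55,65: [446.8 451.2 451.6]
tongue yaw 82.68 x at y=-46,55,65: [500.8 513.8 515.1]
tongue yaw 85.27 x at y=-46,55,65: [450.1 458.5 459.3]
blue cols [(277, 0), (278, 0), (279, 0), (280, 18), (281, 27), (282, 27), (283, 27), (374, 28), (375, 23), (376, 0), (377, 0), (378, 0)]
row 210 [122 125 130 127 123 125 129 139 183  92  54  63  61  57  56  49] col 245 [130 133 133 128 134 154 137  52  66  60  92 153 170 162 163 162 164 163
 165 162 162 165 168 166 167 163 110  57  62  99 160 168 167 161 123 130] col 260 [130 128 130 126 143 172 112  59  58 118 186 175 174 173 173 174 175 174
 174 174 175 174 173 174 178 164  79  62  60 115 180 170 172 163 104 122] col 215 [127 128 129 129 122 133 160 132  83 146 141 139 140 137 138 140 141 140
 136 126 140 139 139 139 138 151 166 110  57  62  69 125 169 167 158 118]
housing row 205 [ 65  64  62  64  62  46 128 149 122  84 116 115 108 144 183 181 183 183
 184 184 184 182 181 187 111 111 111 127 182 180 182 184 185 185 175 172
 181 182 130 111 115 115 117 101  82  81  83  74 123 132 127 125]
cols400 [131 128 124 129 133 134 131 113 115 115 114 113 111 115 149 183 182 182
 182 183 185 185 185 182 183 179 148 107 110 113 114 115 114 119 111  31
  41  40  54 103 137 136 133 129 122 128] [126 128 130 130 127 122 116 112 114 116 119 123 120 119 118 117 117 117
 118 119 116 118 116 115 115 114 117 115 114 115 115 115 119 111  51  41
  59  77 101 137 131 130 128 125 123 124]
screw 247.2439024390244 286.219512195122 41 [[483.59236483 127.36697582]]
pin 220.01960784313727 215.2941176470588 204 [[633.33162245 182.77114974]]
```

Run:
```python
from h import *
for nm,u,v,z,dx in(("cap",205.4,212,45,140),("lip",279.8,212,60,-20),("house",413.6,212,57,-300)):
    p=onz("top",[[u,v]],z)[0];print(nm,p,"duct y0:",p[1]-dx)
# side view check: predicted key points
y0=75
for y0 in (72,75):
  f=lambda x,y,z:[634-.0077*(x+y0+46)-y, y0+x, z]
  print(y0,proj("side",[f(140,23,45),f(140,-23,45),f(-300,30,57),f(-300,-30,57),f(-20,-30,60)]).round(1))
im=cv2.imread("pics/side0.png")[175:305,270:460];cv2.imwrite("pics/s4.png",cv2.resize(im,None,fx=4,fy=4,interpolation=2))
# cover origin from top
for u,v in((242,287),(313,288),(329.5,288)): print(onz("top",[[u,v]],20))
```

```text
cap [641.80356415 214.75872535] duct y0: 74.758725347975
lip [635.20786643  54.40590377] duct y0: 74.40590376978307
house [ 630.07487418 -226.00050888] duct y0: 73.9994911158154
72 [[285.2 193.9]
 [300.4 188.1]
 [424.4 278.5]
 [445.7 265.5]
 [345.7 206.7]]
75 [[284.4 193.5]
 [299.6 187.7]
 [423.1 277.7]
 [444.4 264.7]
 [344.8 206.2]]
[[482.60855342 139.29160175]]
[[477.83123037 -11.76136055]]
[[477.21816642 -46.7384771 ]]
```

View pics/s4.png

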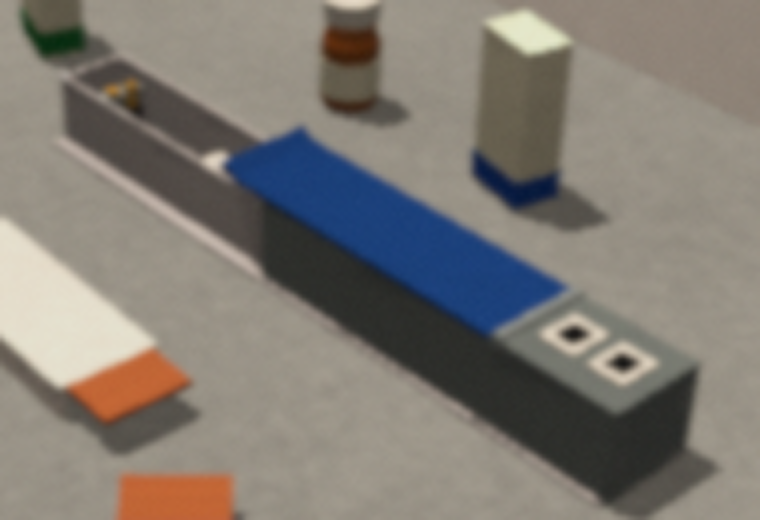

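```bash
cat >> h.py <<'E'
D0=np.array([633.1,74.4]);DY=90.44   # duct origin, yaw deg
def duct(x,y=0): a=np.radians(DY);return D0+x*np.array([np.cos(a),np.sin(a)])+y*np.array([-np.sin(a),np.cos(a)])
def plan(x,y,z,yaw):
    from scipy.spatial.transform import Rotation as Ro
    s=read_state();p=np.array(s["eef_pos"]);R=Ro.from_euler("xyz",s["eef_rot"]).as_matrix()
    d=R.T@(np.array([x,y,z])-p);cy=np.degrees(np.arctan2(R[1,0],R[0,0]))
    print("t",round(s["clock"],2),"pos",p.round(1),"yaw",round(cy,2),"rot",np.round(s["eef_rot"],4),"F",np.round(s["wrist_force"],1),"M",np.round(s["moment"],2),"gap",round(s["finger_gap"],1))
    print("shift m",(d/1000).round(4),"turn",round((cy-yaw+180)%360-180,2))
E
python3 -c "
from h import *
plan(482.4,99,120,87.7)"
```

```text
t 0.1 pos [193.  514.8 213. ] yaw 159.44 rot [-3.1406e+00 -1.0000e-04  2.7828e+00] F [-0.1  0.4 -0.5] M [-0.01  0.02 -0.05] gap 94.1
shift m [-0.4169 -0.2876  0.0932] turn 71.74
```

```bash
python3 -m handwheel '[[-0.045,-0.031,0,8],[-0.09,-0.062,0,16],[-0.135,-0.093,0,24],[-0.18,-0.124,0,32],[-0.225,-0.155,0,40]]' 0; python3 -c "
from h import *
plan(482.4,99,120,87.7)"
```

```text
clock: 0.72
eef_pos: [349.9, 289.0, 213.0]
eef_rot: [-3.141, 0.001, 2.08]
wrist_force: [1.1, -0.1, -0.0]
finger_gap: 93.8
t 0.72 pos [349.9 289.  213. ] yaw 119.19 rot [-3.1407e+00  6.0000e-04  2.0802e+00] F [ 1.1 -0.1 -0. ] M [-0.02 -0.03 -0.01] gap 93.8
shift m [-0.2305  0.0231  0.0931] turn 31.49
```

```bash
python3 -m handwheel '[[-0.046,0.0046,0.018,7],[-0.092,0.0092,0.036,14],[-0.138,0.0138,0.054,21],[-0.184,0.0185,0.072,28],[-0.2305,0.0231,0.0931,31.5]]'; python3 -m handwheel '[[0,0,0,0],[0,0,0,0]]';python3 - <<'E'
from h import *
plan(482.4,99,11,87.7)
im=cams.camera("top");cv2.imwrite("pics/t1.png",im[180:420,120:440,::-1].repeat(2,0).repeat(2,1))
E
```

```text
clock: 1.35
eef_pos: [483.2, 97.6, 119.5]
eef_rot: [-3.141, 0.001, 1.527]
wrist_force: [0.8, 0.7, -0.6]
finger_gap: 93.9
clock: 1.6
eef_pos: [482.9, 97.8, 119.4]
eef_rot: [-3.141, 0.001, 1.528]
wrist_force: [-0.4, -0.2, 0.5]
finger_gap: 94.1
t 1.6 pos [482.9  97.8 119.4] yaw 87.52 rot [-3.1409e+00  9.0000e-04  1.5276e+00] F [-0.4 -0.2  0.5] M [-0.07  0.07 -0.  ] gap 94.1
shift m [ 0.0013 -0.0005  0.1084] turn -0.18
```

View pics/t1.png

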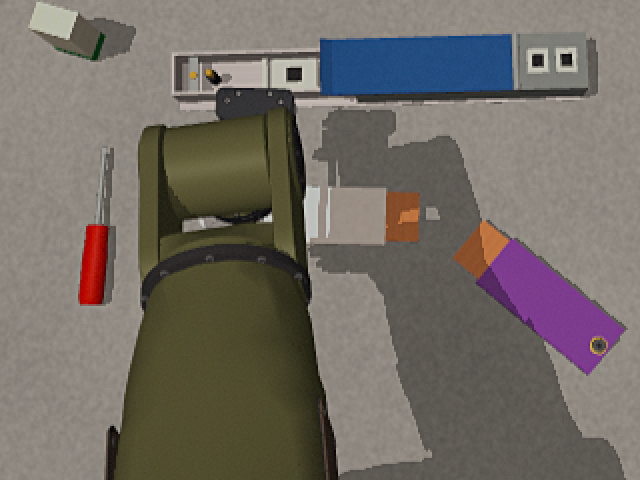

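The tool is over the cover and the jaws span its width; the flap, duct and driver are clear. Descend and grip.

```bash
python3 -m handwheel '[[0.001,0,0.03,0],[0.001,0,0.06,0],[0.001,0,0.085,0],[0.001,0,0.107,0],[0.001,0,0.107,0]]'; python3 -m handwheel '[[0,0,0,0],[0,0,0,0],[0,0,0,0],[0,0,0,0],[0,0,0,0]]' 1 60;  python3 -m handwheel '[[0,0,0,0],[0,0,0,0],[0,0,0,0]]'
python3 - <<'E'
from h import *
plan(*duct(35+105),120,DY)
im=cams.camera("side");cv2.imwrite("pics/s2.png",cv2.resize(im[180:300,220:380,::-1],None,fx=4,fy=4,interpolation=2))
E
```

```text
clock: 2.28
eef_pos: [482.1, 99.9, 12.3]
eef_rot: [-3.14, 0.001, 1.53]
wrist_force: [0.3, -0.6, -0.2]
finger_gap: 93.9
clock: 2.9
eef_pos: [482.2, 100.0, 12.6]
eef_rot: [-3.14, 0.001, 1.53]
wrist_force: [-1.9, 0.7, 5.8]
finger_gap: 59.6
clock: 3.28
eef_pos: [482.2, 100.0, 12.7]
eef_rot: [-3.14, 0.001, 1.53]
wrist_force: [-1.2, 0.1, 2.4]
finger_gap: 59.3
t 3.27 pos [482.2 100.   12.7] yaw 87.67 rot [-3.1400e+00  9.0000e-04  1.5301e+00] F [-1.2  0.1  2.4] M [-0.02  0.27 -0.01] gap 59.3
shift m [ 0.1203  0.1449 -0.1077] turn -2.77
```

```bash
python3 -m handwheel '[[0,0,-0.03,0],[0,0,-0.06,0],[0.005,0,-0.09,0],[0.03,0.03,-0.09,-1.5],[0.06,0.06,-0.09,-2.8]]'; python3 -m handwheel '[[0.03,0.04,0,0],[0.055,0.075,0,0],[0.055,0.075,0,0],[0.055,0.075,0,0]]'
python3 - <<'E'
from h import *
plan(*duct(141),100,DY)
a=cams.camera("side");b=cams.camera("top");cv2.imwrite("pics/s3raw.png",a[...,::-1]);cv2.imwrite("pics/t3raw.png",b[...,::-1])
cv2.imwrite("pics/c3.png",np.vstack([cv2.resize(a[120:260,220:420,::-1],(600,420),interpolation=2)[:300],cv2.resize(b[150:250,160:360,::-1],(600,300),interpolation=2)]))
E
```

```text
clock: 3.95
eef_pos: [545.6, 158.0, 102.8]
eef_rot: [-3.141, 0.001, 1.579]
wrist_force: [-0.4, 0.3, -2.3]
finger_gap: 59.2
clock: 4.45
eef_pos: [619.5, 213.2, 102.0]
eef_rot: [-3.139, 0.001, 1.579]
wrist_force: [0.1, 0.4, -1.8]
finger_gap: 59.4
t 4.45 pos [619.5 213.2 102. ] yaw 90.47 rot [-3.1394e+00  1.2000e-03  1.5790e+00] F [ 0.1  0.4 -1.8] M [0.01 0.07 0.02] gap 59.4
shift m [0.0021 0.0125 0.002 ] turn 0.03
```

View pics/c3.png

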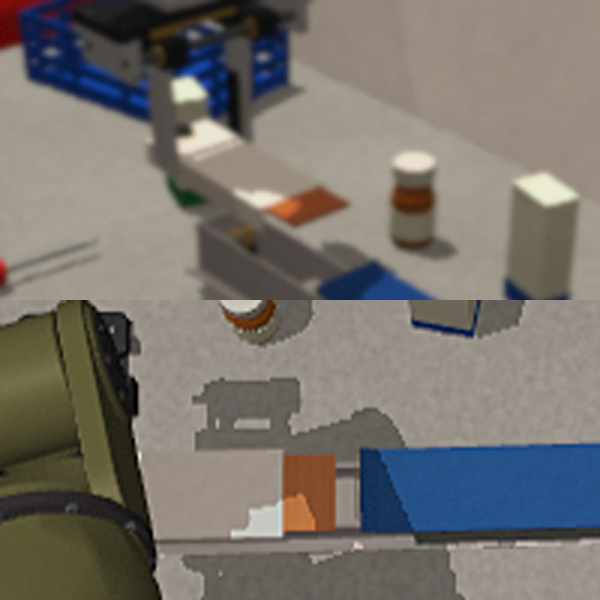

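The cover is held roughly level, with the tongue pointing at the flap and the tip at top-view ≈(271.7, 214.3). Now the tongue tip's position and tilt from both views.

```bash
cat >> h.py <<'E'
def tongue(n,im,roi,z=None):
    m=masks(im)
    h=cv2.cvtColor(im,cv2.COLOR_RGB2HSV);H,S,V=[h[...,i].astype(int) for i in range(3)]
    k=(H<16)&(S>110)&(V>60);r=np.zeros_like(k);a,b,c,d=roi;r[b:d,a:c]=1
    cs,_=cv2.findContours((k&r).astype(np.uint8),cv2.RETR_EXTERNAL,cv2.CHAIN_APPROX_NONE)
    c=max(cs,key=cv2.contourArea);b=cv2.boxPoints(cv2.minAreaRect(c));q=cv2.approxPolyDP(c,3,True)[:,0]
    return c[:,0],q
def tri(us,ut):
    o1,d1=ray("side",us);o2,d2=ray("top",ut);d1=d1[0];d2=d2[0]
    A=np.c_[d1,-d2];k=np.linalg.lstsq(A,o2-o1,rcond=None)[0];p,q=o1+k[0]*d1,o2+k[1]*d2
    return (p+q)/2,np.linalg.norm(p-q)
E
python3 - <<'E'
from h import *
a=cv2.imread("pics/s3raw.png")[...,::-1].copy();b=cv2.imread("pics/t3raw.png")[...,::-1].copy()
c,q=tongue("side",a,(300,175,345,200));print("side",q.tolist(),c.min(0),c.max(0))
c,q=tongue("top",b,(250,195,280,235));print("top",q.tolist())
print(onz("top",q,109.3).round(1).tolist())
# predicted top corners of tongue if level (z 109.3), TCP at cover x=36
s=[619.5,213.2]
for dx in(-146,-111):
  for dy in(26,-26): X=[s[0]-dy,s[1]+dx,109.3];print(X,proj("side",X).round(1),proj("top",X).round(1))
E
```

```text
side [[334, 187], [324, 183], [309, 190], [320, 194]] [309 183] [334 194]
top [[270, 201], [254, 203], [255, 226], [271, 226]]
[[647.5, 69.5], [644.0, 102.0], [596.6, 99.8], [595.9, 67.6]]
[593.5, 67.19999999999999, 109.3] [[316.8 194.6]] [[271.2 227.2]]
[645.5, 67.19999999999999, 109.3] [[335.4 187.2]] [[271.1 201.9]]
[593.5, 102.19999999999999, 109.3] [[306.9 188.7]] [[253.8 227.5]]
[645.5, 102.19999999999999, 109.3] [[325.3 181.6]] [[253.9 202.3]]
```

```bash
python3 -m handwheel '[[0,0.006,0,0],[0.001,0.0125,0,0],[0.001,0.0125,0.02,0],[0.001,0.0125,0.04,0],[0.001,0.0125,0.05,0]]'; python3 -m handwheel '[[0,0,0,0],[0,0,0,0]]'
python3 - <<'E'
from h import *
plan(632,214,44.4,DY)
a=cams.camera("side");b=cams.camera("top");cv2.imwrite("pics/s4raw.png",a[...,::-1]);cv2.imwrite("pics/t4raw.png",b[...,::-1])
cv2.imwrite("pics/c4.png",np.vstack([cv2.resize(a[150:230,250:390,::-1],(700,400),interpolation=2)[:300],cv2.resize(b[180:240,200:340,::-1],(700,300),interpolation=2)]))
c,q=tongue("top",b,(245,195,285,235));print("top",q.tolist(),onz("top",q,51).round(1).tolist())
E
```

```text
clock: 5.18
eef_pos: [631.0, 213.8, 50.1]
eef_rot: [-3.137, 0.002, 1.579]
wrist_force: [0.4, -0.3, -1.1]
finger_gap: 59.4
clock: 5.42
eef_pos: [631.2, 213.9, 50.3]
eef_rot: [-3.138, 0.002, 1.579]
wrist_force: [0.4, 0.1, -2.9]
finger_gap: 59.4
t 5.42 pos [631.2 213.9  50.3] yaw 90.45 rot [-3.1375e+00  1.7000e-03  1.5786e+00] F [ 0.4  0.1 -2.9] M [ 0.01  0.06 -0.03] gap 59.4
shift m [0.0001 0.0009 0.0059] turn 0.01
top [[257, 202], [257, 225], [273, 225], [273, 202]] [[659.9, 103.7], [610.1, 103.5], [609.5, 69.7], [659.2, 69.6]]
```

View pics/c4.png

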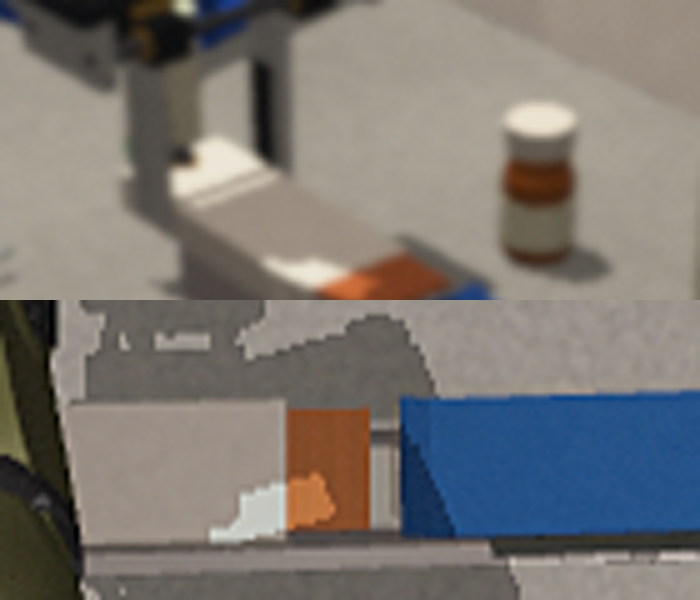

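The tongue tip's right edge is at u≈274 and the flap lip at u≈280, a gap of about 13 mm. Their centre lines agree to about 1 mm (v≈213.8 against 213.2). Lower onto slide height.

```bash
python3 -m handwheel '[[0,0.001,0.002,0],[0,0.001,0.004,0],[0,0.001,0.0062,0],[0,0.001,0.0062,0],[0,0.001,0.0062,0]]'
python3 - <<'E'
from h import *
plan(632,214,44.0,DY)
a=cams.camera("side");b=cams.camera("top")
cv2.imwrite("pics/c5.png",np.vstack([cv2.resize(a[180:230,290:370,::-1],(640,400),interpolation=2)[:300],cv2.resize(b[185:235,220:320,::-1],(640,300),interpolation=2)]))
E
```

```text
clock: 6.15
eef_pos: [632.5, 213.9, 44.8]
eef_rot: [-3.139, 0.001, 1.579]
wrist_force: [-0.4, -0.9, 1.2]
finger_gap: 59.3
t 6.15 pos [632.5 213.9  44.8] yaw 90.45 rot [-3.1387e+00  1.5000e-03  1.5787e+00] F [-0.4 -0.9  1.2] M [-0.19  0.16 -0.01] gap 59.3
shift m [ 0.0001 -0.0005  0.0008] turn 0.01
```

View pics/c5.png

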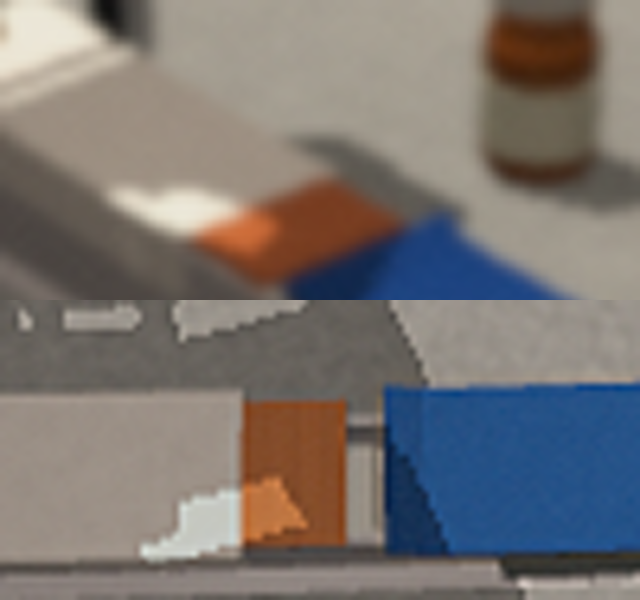

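Pin contact is felt (+4 N), which fits an underside at about 49 mm. Start sliding 1 mm lower.

```bash
python3 -m handwheel '[[-0.003,0,0.001,0],[-0.008,0,0.001,0],[-0.013,0,0.001,0],[-0.018,0,0.001,0],[-0.022,0,0.001,0]]'
python3 - <<'E'
from h import *
plan(632,165.9,43.8,DY)
b=cams.camera("top");a=cams.camera("side")
for n,im,roi in(("top",b,(200,185,385,235)),):
    m=masks(im)["blue"];x0,y0,x1,y1=roi;u=np.flatnonzero(m[y0:y1,x0:x1].sum(0)>15)+x0;print("blue u",u.min(),u.max())
c,q=tongue("top",b,(245,195,290,235));print("cop",c.min(0),c.max(0))
cv2.imwrite("pics/c6.png",np.vstack([cv2.resize(a[180:230,290:370,::-1],(640,400),interpolation=2)[:300],cv2.resize(b[185:235,220:320,::-1],(640,300),interpolation=2)]))
E
```

```text
clock: 6.88
eef_pos: [632.7, 191.5, 43.9]
eef_rot: [-3.139, 0.001, 1.578]
wrist_force: [-0.0, 2.2, 1.9]
finger_gap: 59.2
t 6.88 pos [632.7 191.5  43.9] yaw 90.44 rot [-3.1387e+00  1.4000e-03  1.5784e+00] F [-0.   2.2  1.9] M [ 0.41  0.09 -0.01] gap 59.2
shift m [-0.0256 -0.0009  0.0001] turn -0.0
blue u 293 375
cop [268 201] [279 225]
```

View pics/c6.png

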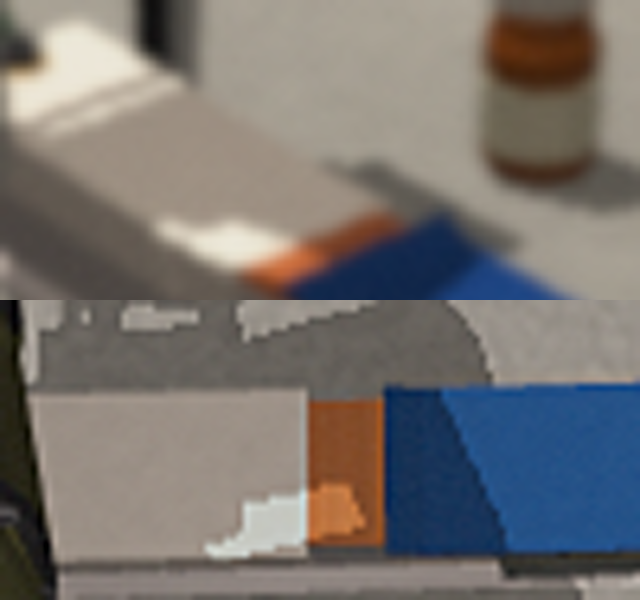

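The tongue is under the lip, and the flap corner hasn't moved in either view. Continue.

```bash
python3 -m handwheel '[[-0.004,0,0,0],[-0.008,0,0,0],[-0.012,0,0,0],[-0.016,0,0,0],[-0.02,0,0,0]]'; python3 -c "
from h import *
plan(632,165.9,43.8,DY)"
```

```text
clock: 7.6
eef_pos: [632.9, 170.8, 43.8]
eef_rot: [-3.139, 0.002, 1.578]
wrist_force: [0.2, 2.6, 2.7]
finger_gap: 59.3
t 7.6 pos [632.9 170.8  43.8] yaw 90.42 rot [-3.1385e+00  2.2000e-03  1.5781e+00] F [0.2 2.6 2.7] M [ 0.49  0.07 -0.03] gap 59.3
shift m [-0.0049 -0.0009  0.0001] turn -0.02
```

```bash
for i in 1 2; do python3 -m handwheel '[[-0.001,0,0,0],[-0.002,0,0,0],[-0.003,0,0,0],[-0.003,0,0,0]]'; done
```

```text
clock: 8.1
eef_pos: [632.9, 167.6, 43.8]
eef_rot: [-3.138, 0.002, 1.578]
wrist_force: [0.6, -0.7, 2.9]
finger_gap: 59.5
clock: 8.6
eef_pos: [632.8, 165.5, 43.9]
eef_rot: [-3.139, 0.001, 1.578]
wrist_force: [0.5, 7.3, 2.1]
finger_gap: 59.5
```

The tip hit the sill (+7 N) at y=165.5, where 165.9 was predicted. Press down.

```bash
python3 -m handwheel '[[0,0,0.001,0],[0,0,0.002,0],[0,0,0.003,0],[0,0,0.004,0],[0,0,0.004,0]]'; python3 -m handwheel '[[0,0,0.001,0],[0,0,0.001,0]]'
python3 - <<'E'
from h import *
plan(632,165.9,40.7,DY)
E
```

```text
clock: 9.22
eef_pos: [633.0, 165.5, 40.7]
eef_rot: [-3.139, 0.001, 1.579]
wrist_force: [-3.4, 1.9, 9.4]
finger_gap: 59.2
clock: 9.48
eef_pos: [633.1, 165.6, 40.7]
eef_rot: [-3.14, 0.001, 1.579]
wrist_force: [-5.7, 1.9, 12.1]
finger_gap: 59.5
t 9.47 pos [633.1 165.6  40.7] yaw 90.45 rot [-3.1396e+00  9.0000e-04  1.5787e+00] F [-5.7  1.9 12.1] M [0.28 1.04 0.04] gap 59.5
shift m [ 0.0004 -0.0011 -0.    ] turn 0.01
```

```bash
python3 -m handwheel '[[0,0,0.002,0],[0,0,0.002,0],[0,0,0.002,0],[0,0,0.002,0]]'
python3 - <<'E'
from h import *
plan(632,165.9,40.7,DY)
b=cams.camera("top");a=cams.camera("side")
m=masks(b)["blue"];print("blue cols",[(u,int(m[190:236,u].sum())) for u in(279,280,281,374,375,376)])
cv2.imwrite("pics/c7.png",np.vstack([cv2.resize(a[165:235,250:390,::-1],(700,350),interpolation=2),cv2.resize(b[180:230,200:340,::-1],(700,250),interpolation=2)]))
E
```

```text
clock: 9.98
eef_pos: [633.3, 165.6, 40.6]
eef_rot: [-3.14, 0.001, 1.579]
wrist_force: [-8.6, 1.3, 21.9]
finger_gap: 59.4
t 9.97 pos [633.3 165.6  40.6] yaw 90.44 rot [-3.1405e+00  7.0000e-04  1.5785e+00] F [-8.6  1.3 21.9] M [ 0.03  1.87 -0.15] gap 59.4
shift m [ 0.0003 -0.0013 -0.0001] turn 0.0
blue cols [(279, 0), (280, 4), (281, 9), (374, 28), (375, 23), (376, 0)]
```

View pics/c7.png

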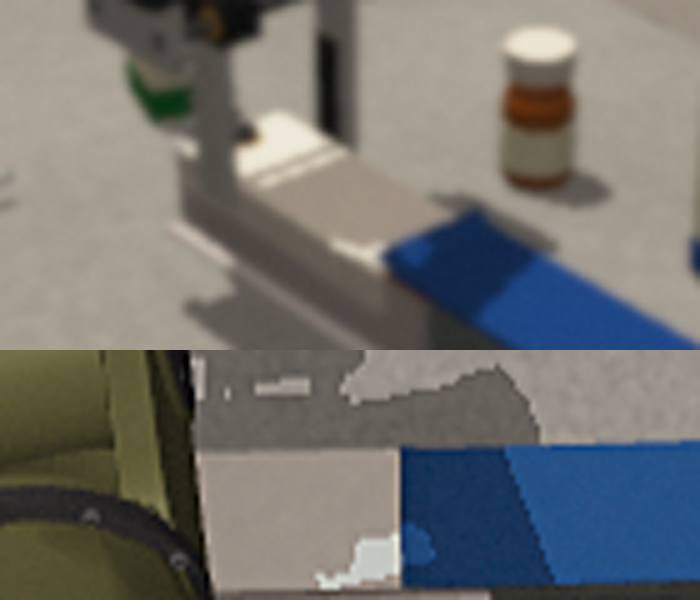

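The cap butts against the flap's edge (u≈280) and no copper shows. The flap corner sits at its original pixel (≈344,207). z stayed at 40.6 while the push rose from 12 to 22 N, so the cover is bottomed. Handing in.

Run:
```python
from cell import manip,read_state
print(manip.sign_off());s=read_state();print(s["clock"],s["eef_pos"],s["wrist_force"])
```

```text
the job is handed in; nothing more can be done
None
the job is handed in; nothing more can be done
```

I refitted the white cover and handed the job in with the arm still pressing it down. The hand-in reports no verdict.

- **What I did:** I gripped the cover across its width near the screw end. I then slid its tongue level under the flap until the tip hit the sill, and pressed straight down close to the pin.
- **Tongue home:** The sill contact showed as about 7 N along the duct at y = 165.5 mm, where I had predicted 165.9 mm. In the last pictures the cap meets the flap's edge and no copper shows.
- **Screw end pressed:** The tool height stayed at 40.6–40.7 mm while the push rose from about 12 to 22 N. The expected seated height was 40.7 mm, so the cover is bottomed on the walls.
- **Flap and bystanders:** By eye, the flap's corner was where it started in the last views. I saw no contact with the cartons, vial or driver, but did not measure their final positions.
- **Not fully clean:** There was about 9 N of sideways force at the end, probably from the cover sitting a millimetre or so off centre. I could not measure the flap angle or pin travel directly. The whole job took about 10 s of the 54 s allowed.

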